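# Shut the teapot and start the steeping timer

## Robot

A 7-joint arm with a two-finger parallel gripper is mounted at the origin on the work surface. World frame = base frame: x ahead of the robot, y to its left, z up, the work surface at z = 0. Lengths are in m, angles in rad, forces in N, time in s.
With the tool pointing down it reaches from about 0.4 to 0.875 m from the base axis. Payload 6.5 kg.
Tool frame: the origin (TCP) lies between the finger pads; the fingertips stand 25 mm ahead of it and the grasp point (between the pads) lies 6 mm ahead of it; z points along the fingers, y is the line along which they close (so a half turn about z gives the same grasp; the last joint's range is limited). The gripper opens to 85 mm and grips with 20 to 120 N. Pads are 22 mm wide; open, the fingers measure 114 mm over their backs; the gripper's body (76 mm by 85 mm) begins 54 mm behind the grasp point. The pads swing forward as they close: fully open they stand 13 mm farther back than shut.
Start: joints at [-1.337, 0.536, -0.004, 1.538, 0.003, 1.067, -0.071], TCP at [0.192, 0.621, 0.256] pointing down, gripper open.
Joint ranges: [-2.7, 2.7], [-0.37, 2.16], [-1.27, 1.26], [0.24, 2.4], [-1.31, 4.45], [0.19, 1.91], [-2.76, 2.76]. Speed limits (rad/s): [2.39, 2.39, 3.14, 3.14, 3.14, 3.14, 3.14].

## Interface

Orientations are given as a unit quaternion [x, y, z, w].
In Python, from rig import robot gives the robot as it stands.
- The arm moves only by the tool send_rows, never from a script. Its argument "rows" is a list of rows, each an object with "fingers": the closure, from -1 (fully open) to 1 (shut); "translation": the shift along the world's x, y, z in m, a list of three; "spin": the turn about the world's z in degrees. A call has 1 to 12 rows; each row shifts and turns the commanded pose from where the row before left it; what a row does not reach is not made up. A row lasts 1/10 s, in which the tool goes at most 50 mm and 8.59 degrees, less where a joint would pass 70% of its speed; a pose out of reach is approached as far as the arm can. A call is refused whole if a number of a shift passes 0.05 or a number of a turn 8.59, either way. A call with a gripper value outside its range is refused whole. The fingers move at their own pace and stop on an object; "grip_force" is the grip in N (left out, the last holds). Time passes only in rows, so rows that do not move let the fingers close. It gives the time, the measured TCP pose, the force, the opening and the grip force at its end, in the units of the state.
- robot.get_obs(): the state, without advancing time (a new reading comes with each control period).
- robot.grab_frame(name): name is "scene" or "top"; returns (picture, depth): 400x640x3 uint8, blue, green, red; 400x640 float32, m along the optical axis (not along the pixel's ray), 0 where there is no reading.
- robot.get_calibration(name): a dict with "fx", "fy", "cx", "cy" (pixels), "extrinsics" (4x4, takes a point from camera to world coordinates). Camera axes: x right, y down, z forward; pixel columns grow to the right and rows downward; lengths in m; the calibration is good to about 2 mm. A picture is of the moment at which its call begins. get_calibration takes no time and is no camera call.
- robot.hand_in(): hands the job in; it is judged then, once.
The state is a dict: "t": time; "qpos": joint angles; "qd": joint speeds; "joint_torque": joint torques, N m; "position": TCP position; "tool_rot": TCP orientation; "wrist_force": force on the tool from outside, world axes, zero at the start; "moment": the same for the moment, N m; "grip_width": finger opening in m; "grasp_force": force on a finger pad.
Only numpy, scipy, OpenCV 4.12 (cv2) and the standard library are available. Lean on these libraries where they do the work, as an engineer would, in place of code of your own. Each camera call takes 0.05 s, during which the arm holds its last target. There are 200 camera calls.

## Task

The leaf is in the teapot: with your fingertips push its open hinged lid gently down until it is fully shut, then start the steeping timer by pressing the large round key in the middle of its key row and letting it spring back up. Do not press the small keys either side of it. Nothing is to be gripped or picked up, and the pot, the timer, the mugs and everything else on the island must stay where they stand.

Things in the scene. Friction and masses are not known exactly. Their poses are not given: they have to be found in the camera images.
- teapot: grey-brown glazed ceramic teapot standing loose on the island, about 1.1 kg, belly 142 mm across, rim 110 mm high. Origin: centre of its underside; its x axis points along the spout (spout tip 130 mm from the axis, 115 mm high), -x towards the loop handle (reaches 130 mm out, up to 108 mm high, 15 mm thick), z up.
- lid (a joint): angle in rad of the teapot's lid, a ceramic disc 92 mm across: 0 = shut (resting on the rim), growing as its spout-side edge swings up and back towards the handle; stop at 1.5. The hinge pin runs along the pot's y axis on the handle side. The hinge is stiff: the lid stays at whatever angle it is left; up to about 2 N on its outer half moves it.
- lid_hinge (a point): on the lid's hinge pin at mid-width: 54 mm from the pot's axis towards the handle, 112 mm above its underside. Axes turn with the lid: x from the pin towards the free edge, z out of the lid's top face. The disc's centre is at x = 54 mm; its domed top face lies at z = 2 mm at the outer edge, 7 mm at x = 84 mm, 10 mm at the centre.
- lid_knob (a point): top centre of the lid's knob, 19 mm wide, 18 mm tall (moves with the lid; axes as lid_hinge; 54 mm along x and 28 mm along z from it)
- lid_edge (a point): upper rim of the lid at its free edge, across from the hinge (moves with the lid; axes as lid_hinge; 100 mm along x and 2 mm along z from it)
- timer: grey plastic digital kitchen timer, 104 mm wide (its y), 88 mm deep (its x), deck 24 mm high, lying loose on rubber feet, 170 g. Origin: centre of its underside; x points from the key row towards the display, z up. A display lies on the +x half; a row of three round white keys along y at x = -24 mm: a 28 mm key in the middle, a 16 mm key 38 mm to either side. All keys stand 4.5 mm above the deck.
- start_key (a joint): press depth in m of the large middle key: 0 = up, 0.003 = fully down. Sprung: starts to move at about 2 N, fully down at about 3.6 N, rises by itself when released.
- start_key_top (a point): centre of the large middle key's top face, 28.5 mm above the island when up, z up
- minute_key (a joint): press depth in m of the small key on the timer's +y side, 0 = up, 0.003 = down; not to be pressed
- second_key (a joint): press depth in m of the small key on the timer's -y side, 0 = up, 0.003 = down; not to be pressed
- tiffin: three-tier aluminium tiffin with clamp frame, 122 mm across, 140 mm over the clamps, 217 mm high to the carrying handle; closed, left alone. Origin: centre of its underside.
- mug_a: tall clear glass mug, 74 mm across, 135 mm high, with a side handle, beside the teapot; left alone. Origin: centre of its underside.
- mug_b: second glass mug, same as the first, on the other side of the teapot; left alone. Origin: centre of its underside.
- scoop: steel sugar scoop lying beyond the timer, 155 mm long, 50 mm wide, 29 mm high; left alone. Origin: under the joint of trough and handle, trough along +x.
- coaster: round grey plastic coaster, 94 mm across, 5 mm thick; left alone. Origin: centre of its underside.
- sugar_jar: glass sugar jar with wooden lid, 96 mm across, 141 mm high; left alone. Origin: centre of its underside.
- tea_tin: round steel tea tin, 74 mm across, 125 mm high; left alone. Origin: centre of its underside.
Mind the look-alikes: they are no part of the job. Of the things that look like the timer, the largest one is meant.

How it is judged:
On the way, in this order (a step that is already met when the one before it is completed fails the run):
1. the teapot's lid has been pushed shut (value of joint lid below 0.04 rad), for 0.2 s.
2. the timer's large middle key is pressed down, the lid still shut (value of joint start_key above 0.002 m and contact force between the fingers and timer above 0.5 N and value of joint lid below 0.06 rad), for 0.05 s.
At the end, for the whole second after the job is handed in: The lid is shut (within 0.06 rad), all three timer keys are up again (within 0.8 mm), the pot stands upright within 15 mm and the timer flat within 12 mm of where they were, both at rest, and every bystander is within 10 mm of its place (value of joint lid below 0.06 rad and value of joint each of start_key, minute_key, second_key below 0.0008 m and distance of teapot from where it was at the start of the episode below 0.015 m and angle between each of teapot, timer's own z axis and vertical below 0.05 rad and distance of timer from where it was at the start of the episode below 0.012 m and linear speed of each of teapot, timer below 0.01 m/s and distance of each of tiffin, mug_a, mug_b, scoop, coaster, sugar_jar, tea_tin from where it was at the start of the episode below 0.01 m); the robot touches nothing.
It fails at once if the timer was started while the lid was still open (value of joint start_key above 0.0015 m and value of joint lid above 0.1 rad).
It fails at once if one of the small keys was pressed (value of joint any of minute_key, second_key above 0.0012 m).
It fails at once if rough: the lid slammed onto the rim (over 4 rad/s near shut), or the teapot, its lid or the timer pressed harder than 25 N ((value of joint lid below 0.25 rad and velocity of joint lid below -4 rad/s) or contact force between the arm and teapot above 25 N or contact force between the arm and timer above 25 N).
It fails at once if the teapot was shifted over 15 mm or the timer over 12 mm, or either was tipped or lifted ((distance of teapot from where it was at the start of the episode above 0.015 m or angle between teapot's own z axis and vertical above 0.12 rad or height (world z) of teapot above 0.006 m) or (distance of timer from where it was at the start of the episode above 0.012 m or angle between timer's own z axis and vertical above 0.12 rad or height (world z) of timer above 0.006 m)).
It fails at once if a bystander was moved over 10 mm (distance of any of tiffin, mug_a, mug_b, scoop, coaster, sugar_jar, tea_tin from where it was at the start of the episode above 0.01 m).
It also fails if it takes over 48 s, if anything falls off the work surface, if the arm or the gripper's body presses on something with over 40 N, if the wrist force passes 120 N, or if a joint passes its speed limit or range.

## Working session

There is one attempt and no reset: what is moved stays moved. The work goes in short steps, Python scripts to look and compute and a tool call to move; the robot and the scene stay as the last step left them, time stands still between calls to the robot, and variables do not carry over. Pictures are saved under pics/ and viewed, at most 10 in all, crops included, and the job is handed in when it is done.

Besides the shell and the picture viewer there is one more tool, called after "Call:" by a JSON object that holds its "method" and its "body", one argument or row to a line. send_rows: Moves the arm, as the interface text tells. Its arguments: {"type":"object","properties":{"rows":{"type":"array","items":{"type":"object","properties":{"fingers":{"type":"number"},"translation":{"type":"array","items":{"type":"number"}},"spin":{"type":"number"}}}},"grip_force":{"type":"number"}},"required":["rows"]}

```bash
mkdir -p pics; cat > h.py <<'E'
from rig import robot
import numpy as np, cv2
def grab(n):
    im,d=robot.grab_frame(n); c=robot.get_calibration(n); return im,d,c
def pts(d,c):
    v,u=np.mgrid[:400,:640]
    P=np.stack([(u-c['cx'])/c['fx']*d,(v-c['cy'])/c['fy']*d,d,np.ones_like(d)],-1)
    return (P@np.array(c['extrinsics']).T)[...,:3]
E
python3 - <<'E'
from h import *
for n in ['scene','top']:
    im,d,c=grab(n); cv2.imwrite(f'pics/{n}0.png',im); np.savez(f'{n}0.npz',im=im,d=d)
    print(n,{k:np.round(v,3).tolist() for k,v in c.items()},(d>0).mean())
o=robot.get_obs();print(o)
E
```

```text
scene {'fx': 434.223, 'fy': 434.223, 'cx': 316.87, 'cy': 202.97, 'extrinsics': [[0.701, 0.526, -0.481, 1.194], [0.713, -0.502, 0.49, -0.609], [0.016, -0.686, -0.727, 1.028], [0.0, 0.0, 0.0, 1.0]]} 0.99612109375
top {'fx': 496.626, 'fy': 496.626, 'cx': 326.586, 'cy': 203.358, 'extrinsics': [[0.028, -0.995, 0.094, 0.438], [-0.999, -0.03, -0.017, 0.014], [0.02, -0.093, -0.995, 1.676], [0.0, 0.0, 0.0, 1.0]]} 0.99616015625
{'t': 0.1, 'qpos': array([-1.3372063 ,  0.53709114, -0.0044221 ,  1.53876953,  0.00257016,
        1.06728183, -0.07119994]), 'qd': array([ 0.00019275, -0.00261711,  0.00132376, -0.00313242, -0.0008592 ,
       -0.00158157, -0.0008988 ]), 'joint_torque': array([ 2.50611854e-03, -5.84559238e+01,  1.05185822e+00, -2.59772784e+01,
        1.26764752e-02,  4.57844173e-03, -1.54502821e-06]), 'position': array([0.19181531, 0.62050538, 0.2555022 ]), 'tool_rot': array([ 1.49312953e-01,  9.88789687e-01, -7.69157093e-04, -6.72828914e-05]), 'wrist_force': array([0.7474591 , 0.33287943, 0.11200564]), 'moment': array([-0.00962227, -0.04699335, -0.06854818]), 'grasp_force': 0.0, 'grip_width': 0.08533020258630872}
```

View pics/scene0.png

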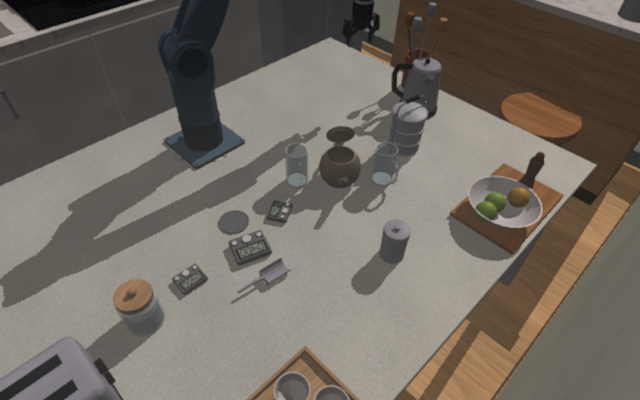

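View pics/top0.png

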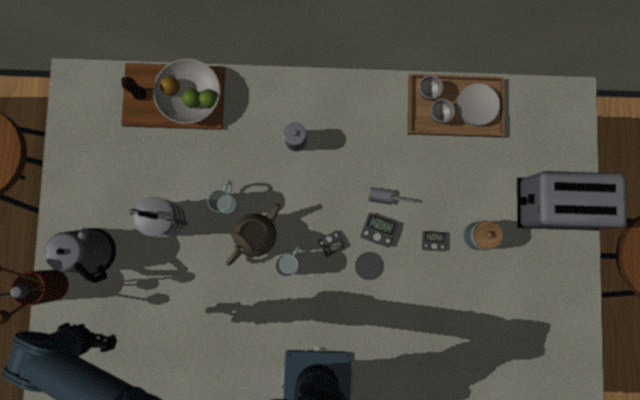

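Scene view: the teapot is at about (340,165) with its lid open, and the largest timer is at (250,248), with smaller look-alikes at (280,211) and (190,279). Top view: pot at (255,237), with its spout towards (278,210) or handle towards (235,260). The large timer is at (381,229).

```bash
python3 - <<'E'
from h import *
t=np.load('top0.npz')['im'];s=np.load('scene0.npz')['im']
def up(a):return cv2.convertScaleAbs(cv2.resize(a,(400,300),interpolation=cv2.INTER_CUBIC),alpha=1.7)
A=np.hstack([up(t[200:275,205:305]),up(t[195:270,335:435])]);B=np.hstack([up(s[120:195,290:390]),up(s[215:290,200:300])])
cv2.imwrite('pics/crop.png',np.vstack([A,B]))
for n in['top','scene']:
    z=np.load(n+'0.npz');c=robot.get_calibration(n);P=pts(z['d'],c);np.save(n+'P.npy',P)
P=np.load('topP.npy')
print(np.round(P[195:275:5,225:290:5,2]*1000).astype(int))
print(np.round(P[205:255:4,355:410:4,2]*1000).astype(int))
E
```

```text
[[   3  115    3   -4   -4   -6   -1    4   -8    1    0   -9   -4]
 [   3  137   40    1    0    5   -2   -1   -2    0   -6   -3    1]
 [   9  125   37    4   -1   -5    1    2   -7   -6  109  106   -6]
 [ 132   78    3    2    4   -9   -5   -9    3   -2  107   -4    2]
 [  -3   -1    3    4    4   82   90   73    5   81   82    0   -6]
 [  -4    2   -2   87  100  113  104   98   87   69    2   -5   -2]
 [  -5   -4   81  111    8    6    5    4  112   85   -2    1   -3]
 [  -5    5   97   17    6    7    7    7    6   94   61    7   -5]
 [  -2   -1  188  196    6   12    1    5    4   95   62   -6    2]
 [  -6    1  170  194  205    8    5    5  111   98   57   -5    3]
 [   3   -7   67  167  194  186   -3    1  102   88    3   -2    3]
 [   0    3    5  100  157  183   99   94   87   -4   -2    7   -3]
 [  -5    0  109   28    3   85   77   64   -6   -2   -4  134   11]
 [  -2   98   37   -4    1   -1    2   -5   -4    1  139    9    7]
 [   7   -4    2   -5    1    2   -4   -1  -10   -1  126    7   -2]
 [ -14   -5 1676   -6    3   -1   -1   -4   -1    3  132    8    5]]
[[ -5  -2  -5   1   2  -5   0  -4  -3   2  -1  -4   4   2]
 [  4  -8   0   5   0  -5  -8  -1 -11   2   0   2   0  -3]
 [  0  -1   1  -2  15 -14  -1  -6  -4  -2   0   8  -1   1]
 [ -4  -6  -1  23  32  24  23  -1  -5  -6  -4   0   1  -1]
 [ -3  -5  -1  25  23  18  30  26  24  22   3  -6   3  -5]
 [  1  -6   0  21  26  20  22  30  29  24  16  -5   2   5]
 [ -2  -5  15  27  20  22  27  22  20  24  20  -1  -5  -3]
 [  0  -3  27  26  29  27  30  20  23  22  -4   4   0  -5]
 [ -6   1  24  26  17  26  23  11  24  20  -5   6   8   2]
 [  0  -3  -5  -3  18  19  17  19  24  19  -1   0  -8   0]
 [ -7   8  -2  -4  -4   2   1  22  21   1  -5  -1  -5   0]
 [  1   0   5  -9   0   5  -5  -3   2  -3  -3   2  -7   5]
 [  2  -1   3   2   3  -4  -6   2   0 -10  -2  -5  -6  -5]]
```

View pics/crop.png

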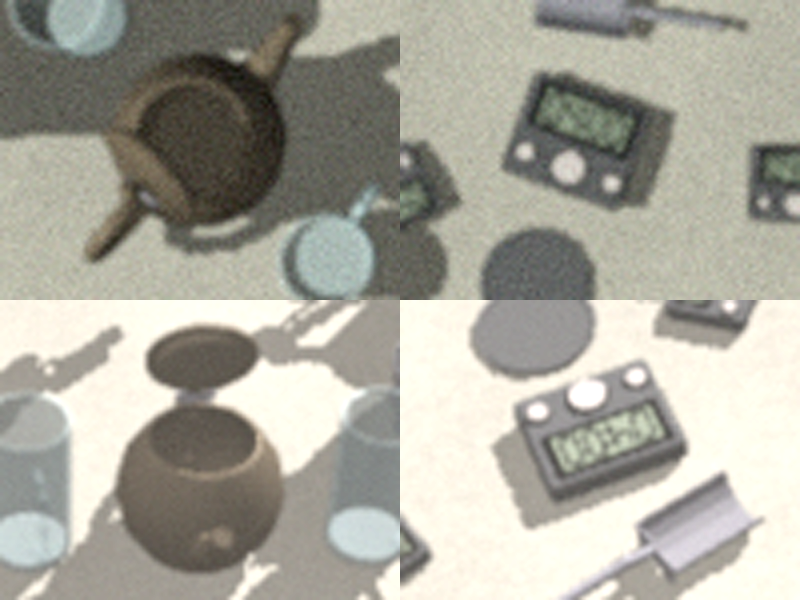

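The crops show the lid standing nearly upright on the pot's handle side. The handle points lower-left in the top view and the spout upper-right. The timer's white keys are at about top (377,237), with the small ones at (366,233) and (388,241).

```bash
python3 - <<'E'
from h import *
from scipy.optimize import least_squares
R={}
for n,(r0,r1,c0,c1) in {'top':(205,250,355,402),'scene':(225,270,225,275)}.items():
    im=np.load(n+'0.npz')['im'];c=robot.get_calibration(n)
    g=cv2.cvtColor(im,cv2.COLOR_BGR2HSV)
    P=np.load(n+'P.npy')
    m=np.zeros((400,640),np.uint8);m[r0:r1,c0:c1]=((g[...,2]>120)&(g[...,1]<60)&(cv2.GaussianBlur(P[...,2].astype(np.float32),(3,3),0)>.015))[r0:r1,c0:c1]
    k,l,s,ce=cv2.connectedComponentsWithStats(m)
    E=np.array(c['extrinsics']);keys=[]
    for i in range(1,k):
        if s[i,4]<8: continue
        w=(l==i); u,v=ce[i]
        d=E[:3,:3]@[(u-c['cx'])/c['fx'],(v-c['cy'])/c['fy'],1];o=E[:3,3]
        p=o+d*(.0285-o[2])/d[2]
        print(n,s[i],ce[i].round(1),p.round(4),'depth z',P[w][:,2].mean().round(4)); keys.append((s[i,4],o,d))
    R[n]=max(keys,key=lambda a:a[0])
(_,o1,d1),(_,o2,d2)=R['top'],R['scene']
A=np.stack([d1,-d2],1);x=np.linalg.lstsq(A,o2-o1,rcond=None)[0]
print('tri',o1+x[0]*d1,o2+x[1]*d2)
# pot
T=np.load('topP.npy').reshape(-1,3);S=np.load('sceneP.npy').reshape(-1,3)
c0=T.reshape(400,640,3)[232,258,:2];print('c0',c0)
for nm,Q in(('top',T),('scene',S)):
    # coordinate near pot
    Q=Q[np.hypot(*(Q[:,:2]-c0).T)<.16]
    b=Q[(Q[:,2]>.03)&(Q[:,2]<.1)&(np.hypot(*(Q[:,:2]-c0).T)<.085)]
    f=least_squares(lambda p:np.sqrt((((b-p[:3])/[1,1,p[4]])**2).sum(1))-p[3],[*c0,.06,.071,.9],loss='soft_l1',f_scale=.003)
    print(nm,len(b),'belly',f.x.round(4))
    L=Q[(Q[:,2]>.135)&(np.hypot(*(Q[:,:2]-c0).T)<.13)];print(len(L),L.mean(0).round(4),L.max(0).round(3),L.min(0).round(3))
    ct=np.median(L,0);L=L[np.linalg.norm(L-ct,axis=1)<.055]
    u,s_,vt=np.linalg.svd(L-L.mean(0));print('lid',len(L),L.mean(0).round(4),'n',vt[2].round(3),s_.round(3))
P=np.load('topP.npy')
print('spout',np.round(P[203:213,273:285:2]*1000).astype(int)[P[203:213,273:285:2,2]>.08])
print('handle',np.round(P[256:266,225:241:2]*1000).astype(int)[P[256:266,225:241:2,2]>.07])
E
```

```text
top [374 234   6   6  27] [376.6 236.6] [ 0.4877 -0.1831  0.0285] depth z 0.0281
scene [254 229   4   3   8] [255.6 229.9] [ 0.4859 -0.1454  0.0285] depth z 0.1399
scene [242 233   9   9  61] [246.1 237.5] [ 0.4894 -0.1837  0.0285] depth z 0.0286
scene [256 232   5   4  17] [258.4 233.5] [ 0.5025 -0.1484  0.0285] depth z 0.0288
scene [232 241   5   4  18] [234.  242.3] [ 0.4793 -0.2202  0.0285] depth z 0.0289
scene [253 244   4   3   8] [254.9 245.2] [ 0.5294 -0.1834  0.0285] depth z 0.0268
scene [269 244   3   3   8] [270.1 244.9] [ 0.5588 -0.1507  0.0285] depth z 0.128
scene [270 259   5   4  12] [271.5 260.3] [ 0.6033 -0.1834  0.0285] depth z 0.092
scene [256 265   3   3   9] [257. 266.] [ 0.5901 -0.2248  0.0285] depth z 0.1157
tri [ 0.48777916 -0.18331248  0.0266756 ] [ 0.48807873 -0.18290826  0.02663622]
c0 [0.49213788 0.21240298]
top 571 belly [  0.486    0.2171 -79.3664   2.0019  39.708 ]
290 [0.4555 0.2377 0.1807] [0.591 0.296 0.211] [0.388 0.118 0.135]
lid 273 [0.4535 0.2392 0.1834] n [ 0.652 -0.515 -0.557] [0.354 0.279 0.101]
scene 1041 belly [0.485  0.2153 0.0569 0.0677 1.
[... 303 characters left out ...]
]
 [569 137 118]
 [567 157  97]
 [566 150 106]
 [566 144 111]
 [566 137 110]
 [564 157  98]
 [563 150 108]
 [564 144 102]
 [564 138 101]
 [560 156 105]
 [560 150 107]
 [560 144 107]
 [557 157  95]
 [558 151  97]
 [558 145  92]
 [555 157  92]
 [555 151  95]
 [555 145  88]]
handle [[412 281 111]
 [412 276 103]
 [412 271  99]
 [408 289  99]
 [408 283 102]
 [408 276 102]
 [409 270 101]
 [405 289 101]
 [405 283  96]
 [405 276 100]
 [402 288 103]
 [402 282 104]
 [402 276 100]
 [398 297  89]
 [399 289 100]
 [399 283  98]
 [395 296  95]
 [395 290  93]
 [396 284  90]
 [392 295 100]
 [392 289  98]
 [392 284  92]
 [389 296  93]
 [389 289  97]
 [386 296  90]
 [386 291  85]
 [382 298  78]
 [382 292  75]]
```

Call:
{"method": "send_rows", "body": {
  "rows": [
    {"fingers":1,"translation":[0,0,0],"spin":0},
    {"fingers":1,"translation":[0.0254,-0.0393,0],"spin":-7.25},
    {"fingers":1,"translation":[0.0254,-0.0393,0],"spin":-7.25},
    {"fingers":1,"translation":[0.0254,-0.0393,0],"spin":-7.25},
    {"fingers":1,"translation":[0.0254,-0.0393,0],"spin":0},
    {"fingers":1,"translation":[0.0254,-0.0393,0],"spin":0},
    {"fingers":1,"translation":[0.0254,-0.0393,0],"spin":0},
    {"fingers":1,"translation":[0.0254,-0.0393,0],"spin":0},
    {"fingers":1,"translation":[0.0254,-0.0393,0],"spin":0},
    {"fingers":1,"translation":[0.0254,-0.0393,0],"spin":0},
    {"fingers":1,"translation":[0,0,0],"spin":0}
  ],
  "grip_force": 20
}}

```text
t: 1.2
position: [0.4242, 0.2607, 0.2565]
tool_rot: [0.338, 0.941, -0.001, 0.001]
wrist_force: [-0.1, -0.2, -0.9]
grip_width: -0.0001
grasp_force: 0.0
```

```bash
python3 - <<'E'
from h import *
o=robot.get_obs();print(o['t'],o['position'],o['tool_rot'],o['grip_width'],o['wrist_force'])
im,d,c=grab('scene');P=pts(d,c)
a=cv2.convertScaleAbs(cv2.resize(im[90:200,280:400],(720,660)[:1]+(600,),interpolation=cv2.INTER_CUBIC),alpha=1.7);cv2.imwrite('pics/s1.png',a)
E=np.linalg.inv(np.array(c['extrinsics']))
for dz in(.025,.038):
    q=E@[*(o['position']-[0,0,dz]),1];print(dz,q[0]/q[2]*c['fx']+c['cx'],q[1]/q[2]*c['fy']+c['cy'])
m=(np.hypot(P[...,0]-o['position'][0],P[...,1]-o['position'][1])<.025)&(P[...,2]>.13)
z=np.sort(P[m][:,2]);print(len(z),z[:25].round(3))
E
```

```text
1.2 [0.42415625 0.26069334 0.2565098 ] [ 3.38135200e-01  9.41096220e-01 -9.26010691e-04  1.27825827e-03] -0.00014728127055594982 [-0.09254338 -0.20187555 -0.92144159]
0.025 337.994917268743 109.64160721865521
0.038 337.78451396347486 113.07701481870187
382 [0.232 0.236 0.237 0.237 0.237 0.238 0.239 0.24  0.241 0.242 0.242 0.243
 0.243 0.244 0.244 0.245 0.245 0.245 0.245 0.246 0.246 0.248 0.248 0.248
 0.248]
```

View pics/s1.png

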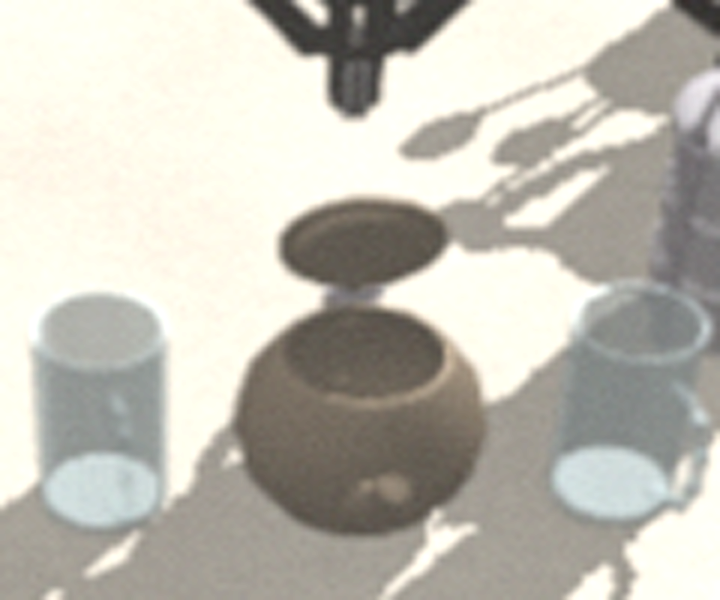

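The tips sit at about crop pixel (355,113), which agrees with the 25 mm tip length. They are laterally aligned with the open lid at (363,240). Next I lower them behind the lid.

Call:
{"method": "send_rows", "body": {
  "rows": [
    {"fingers":1,"translation":[0,0,-0.016],"spin":0},
    {"fingers":1,"translation":[0,0,-0.016],"spin":0},
    {"fingers":1,"translation":[0,0,0],"spin":0}
  ]
}}

```text
t: 1.55
position: [0.4186, 0.2677, 0.2225]
tool_rot: [0.332, 0.943, -0.002, -0.001]
wrist_force: [-0.1, -0.6, 0.2]
grip_width: 0.0002
grasp_force: 0.0
```

```bash
cat > st.py <<'E'
from rig import robot; import numpy as np
o=robot.get_obs(); p=o['position']; q=p[:2]-[.483,.216]
x=1e3*(q@[.772,-.636]);y=1e3*(q@[.636,.772]);zt=1e3*p[2]-25
# lid angle if the front corner touches the face (z~5) 
cx,cz=x+11+54,zt-112
r=np.hypot(cx,cz);print('t',o['t'],'pot x,y,tipz',x.round(1),y.round(1),zt.round(1),'corner r',r.round(1),'theta',(np.degrees(np.arctan2(cz,cx))-3).round(1),'F',o['wrist_force'].round(2))
E
python3 st.py
```

```text
t 1.55 pot x,y,tipz -82.6 -1.0 197.5 corner r 87.3 theta 98.6 F [-0.08 -0.55  0.16]
```

Call:
{"method": "send_rows", "body": {
  "rows": [
    {"fingers":1,"translation":[0.0069,-0.0057,0],"spin":0},
    {"fingers":1,"translation":[0.0069,-0.0057,0],"spin":0},
    {"fingers":1,"translation":[0.0069,-0.0057,0],"spin":0},
    {"fingers":1,"translation":[0.0069,-0.0057,0],"spin":0},
    {"fingers":1,"translation":[0.0056,-0.0046,-0.0023],"spin":0},
    {"fingers":1,"translation":[0.0056,-0.0046,-0.0023],"spin":0},
    {"fingers":1,"translation":[0.0056,-0.0046,-0.0023],"spin":0},
    {"fingers":1,"translation":[0,0,0],"spin":0}
  ]
}}

```text
t: 2.35
position: [0.4655, 0.2297, 0.2169]
tool_rot: [0.334, 0.943, -0.0, -0.0]
wrist_force: [-0.6, 0.2, -0.5]
grip_width: 0.0
grasp_force: 0.0
```

```bash
python3 st.py; python3 - <<'E'
from h import *
im,d,c=grab('scene')
cv2.imwrite('pics/s2.png',cv2.convertScaleAbs(cv2.resize(im[90:200,280:400],(720,600),interpolation=cv2.INTER_CUBIC),alpha=1.7))
E
```

```text
t 2.35 pot x,y,tipz -22.2 -0.6 191.9 corner r 90.7 theta 58.8 F [-0.57  0.15 -0.48]
```

View pics/s2.png

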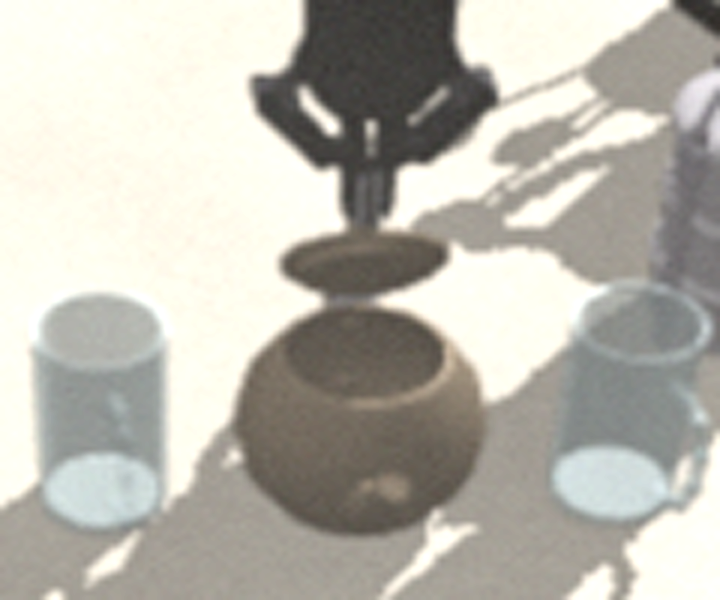

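The lid ellipse at (363,262) has flattened, so it is turning with the fingers and the pot hasn't moved. I continue along the arc.

Call:
{"method": "send_rows", "body": {
  "rows": [
    {"fingers":1,"translation":[0.0064,-0.0053,-0.0068],"spin":0},
    {"fingers":1,"translation":[0.0064,-0.0053,-0.0068],"spin":0},
    {"fingers":1,"translation":[0.0062,-0.0051,-0.0086],"spin":0},
    {"fingers":1,"translation":[0.0062,-0.0051,-0.0086],"spin":0},
    {"fingers":1,"translation":[0.0032,-0.0027,-0.0068],"spin":0},
    {"fingers":1,"translation":[0.0032,-0.0027,-0.0068],"spin":0},
    {"fingers":1,"translation":[0.0015,-0.0013,-0.0049],"spin":0},
    {"fingers":1,"translation":[0.0015,-0.0013,-0.0049],"spin":0},
    {"fingers":1,"translation":[0.0015,-0.0013,-0.0049],"spin":0},
    {"fingers":1,"translation":[0,0,0],"spin":0}
  ]
}}

```text
t: 3.4
position: [0.5008, 0.2004, 0.1577]
tool_rot: [0.333, 0.943, -0.0, -0.0]
wrist_force: [-0.2, 0.3, -0.1]
grip_width: 0.0006
grasp_force: 0.0
```

```bash
python3 st.py
```

```text
t 3.4 pot x,y,tipz 23.7 -0.7 132.7 corner r 91.0 theta 10.1 F [-0.16  0.25 -0.1 ]
```

Now straight down in small steps, watching the force.

Call:
{"method": "send_rows", "body": {
  "rows": [
    {"fingers":1,"translation":[0,0,-0.004],"spin":0},
    {"fingers":1,"translation":[0,0,-0.004],"spin":0},
    {"fingers":1,"translation":[0,0,-0.002],"spin":0},
    {"fingers":1,"translation":[0,0,0],"spin":0}
  ]
}}

```text
t: 3.8
position: [0.5008, 0.2006, 0.148]
tool_rot: [0.333, 0.943, -0.0, -0.0]
wrist_force: [-0.1, -0.3, 0.0]
grip_width: -0.0001
grasp_force: 0.0
```

Call:
{"method": "send_rows", "body": {
  "rows": [
    {"fingers":1,"translation":[0,0,-0.0015],"spin":0},
    {"fingers":1,"translation":[0,0,0],"spin":0}
  ]
}}

```text
t: 4.0
position: [0.501, 0.2006, 0.1467]
tool_rot: [0.333, 0.943, 0.0, -0.0]
wrist_force: [0.2, 0.8, 0.9]
grip_width: -0.0003
grasp_force: 0.0
```

Call:
{"method": "send_rows", "body": {
  "rows": [
    {"fingers":1,"translation":[0,0,-0.001],"spin":0},
    {"fingers":1,"translation":[0,0,0],"spin":0}
  ]
}}

```text
t: 4.2
position: [0.5011, 0.2006, 0.1462]
tool_rot: [0.333, 0.943, 0.0, 0.0]
wrist_force: [-0.7, 0.1, 4.1]
grip_width: 0.0004
grasp_force: 1.9
```

Call:
{"method": "send_rows", "body": {
  "rows": [
    {"fingers":1,"translation":[0,0,-0.001],"spin":0},
    {"fingers":1,"translation":[0,0,0],"spin":0},
    {"fingers":1,"translation":[0,0,0],"spin":0}
  ]
}}

```text
t: 4.5
position: [0.5012, 0.2007, 0.1459]
tool_rot: [0.333, 0.943, 0.0, 0.0]
wrist_force: [-2.9, -1.6, 12.5]
grip_width: 0.0
grasp_force: 6.1
```

Call:
{"method": "send_rows", "body": {
  "rows": [
    {"fingers":1,"translation":[0,0,-0.0002],"spin":0},
    {"fingers":1,"translation":[0,0,0.01],"spin":0},
    {"fingers":1,"translation":[0,0,0.045],"spin":0},
    {"fingers":1,"translation":[0,0,0.05],"spin":0},
    {"fingers":1,"translation":[0,-0.04,0],"spin":7},
    {"fingers":1,"translation":[0,-0.04,0],"spin":7},
    {"fingers":1,"translation":[0,-0.04,0],"spin":7},
    {"fingers":1,"translation":[0,-0.04,0],"spin":0},
    {"fingers":1,"translation":[0,-0.04,0],"spin":0},
    {"fingers":1,"translation":[0,-0.04,0],"spin":0},
    {"fingers":1,"translation":[0,-0.04,0],"spin":0},
    {"fingers":1,"translation":[0,0,0],"spin":0}
  ]
}}

```text
t: 5.7
position: [0.5004, -0.0859, 0.2501]
tool_rot: [0.16, 0.987, -0.001, 0.001]
wrist_force: [-0.5, 0.6, -0.7]
grip_width: -0.0002
grasp_force: 0.0
```

```bash
python3 - <<'E'
from h import *
t0=np.load('top0.npz')['im']
im,d,c=grab('top');s,ds,cs=grab('scene');P=pts(d,c);Q=pts(ds,cs)
up=lambda a:cv2.convertScaleAbs(cv2.resize(a,(400,300),interpolation=cv2.INTER_CUBIC),alpha=1.7)
cv2.imwrite('pics/s3.png',np.vstack([np.hstack([up(t0[200:275,205:305]),up(im[200:275,205:305])]),np.hstack([up(s[120:195,290:390]),up(s[215:290,200:300])])]))
for p in(P,Q):
    q=p.reshape(-1,3);q=q[(np.hypot(q[:,0]-.483,q[:,1]-.216)<.04)&(q[:,2]>.1)&(q[:,2]<.135)]
    a=np.stack([(q[:,:2]-[.483,.216])@[.772,-.636],(q[:,:2]-[.483,.216])@[.636,.772],np.ones(len(q))],1)
    k=np.linalg.lstsq(a,q[:,2],rcond=None)[0];print(len(q),'slope,z',k.round(3))
print(robot.get_obs()['position'],robot.get_obs()['tool_rot'])
E
```

```text
502 slope,z [-0.031  0.017  0.119]
296 slope,z [-0.033  0.02   0.121]
[ 0.50096227 -0.08010126  0.24974964] [1.56946728e-01 9.87607061e-01 7.00162497e-05 1.09761237e-04]
```

View pics/s3.png

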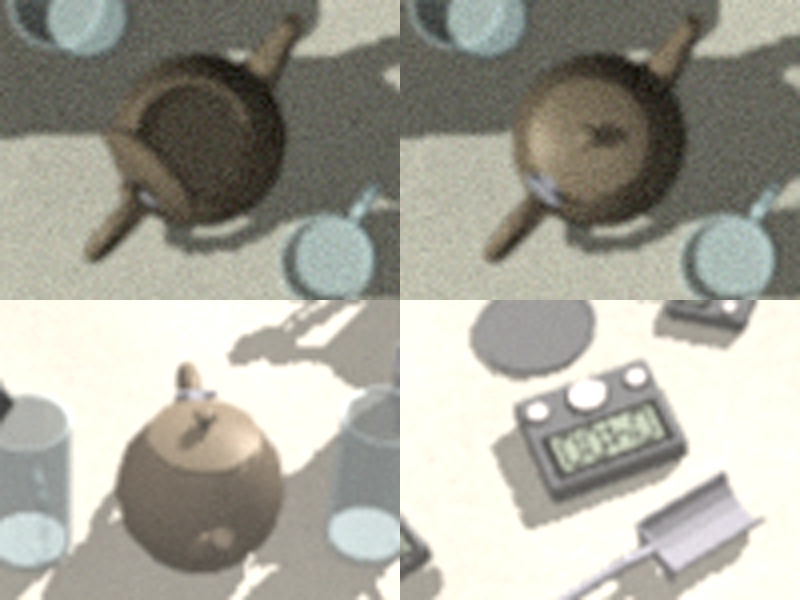

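The picture shows the lid seated flat and the pot where it was. The timer's big key is unchanged, at scene crop (588,393). Next is moving over the key.

Call:
{"method": "send_rows", "body": {
  "rows": [
    {"fingers":1,"translation":[-0.0042,-0.0345,0],"spin":0},
    {"fingers":1,"translation":[-0.0042,-0.0345,0],"spin":0},
    {"fingers":1,"translation":[-0.0042,-0.0345,0],"spin":0},
    {"fingers":1,"translation":[0,0,-0.045],"spin":0},
    {"fingers":1,"translation":[0,0,-0.045],"spin":0},
    {"fingers":1,"translation":[0,0,-0.045],"spin":0},
    {"fingers":1,"translation":[0,0,-0.045],"spin":0},
    {"fingers":1,"translation":[0,0,0],"spin":0},
    {"fingers":1,"translation":[0,0,0],"spin":0}
  ]
}}

```text
t: 6.7
position: [0.4887, -0.1818, 0.07]
tool_rot: [0.155, 0.988, 0.0, -0.001]
wrist_force: [0.6, -0.8, -0.2]
grip_width: -0.0001
grasp_force: 0.0
```

Call:
{"method": "send_rows", "body": {
  "rows": [
    {"fingers":1,"translation":[-0.0005,-0.0015,-0.006],"spin":0},
    {"fingers":1,"translation":[0,0,-0.006],"spin":0},
    {"fingers":1,"translation":[0,0,-0.003],"spin":0},
    {"fingers":1,"translation":[0,0,0],"spin":0}
  ]
}}

```text
t: 7.1
position: [0.4882, -0.1844, 0.055]
tool_rot: [0.156, 0.988, 0.0, 0.0]
wrist_force: [0.5, -0.2, -0.1]
grip_width: 0.0002
grasp_force: 0.0
```

Call:
{"method": "send_rows", "body": {
  "rows": [
    {"fingers":1,"translation":[0,0,-0.0015],"spin":0},
    {"fingers":1,"translation":[0,0,0],"spin":0}
  ]
}}

```text
t: 7.3
position: [0.4883, -0.1845, 0.0534]
tool_rot: [0.156, 0.988, -0.0, 0.0]
wrist_force: [-0.2, -0.7, 1.7]
grip_width: -0.0001
grasp_force: 0.9
```

Call:
{"method": "send_rows", "body": {
  "rows": [
    {"fingers":1,"translation":[0,0,-0.001],"spin":0},
    {"fingers":1,"translation":[0,0,0],"spin":0}
  ]
}}

```text
t: 7.5
position: [0.4883, -0.1845, 0.0522]
tool_rot: [0.156, 0.988, -0.0, 0.0]
wrist_force: [0.2, -0.0, 2.2]
grip_width: -0.0001
grasp_force: 1.3
```

Call:
{"method": "send_rows", "body": {
  "rows": [
    {"fingers":1,"translation":[0,0,-0.001],"spin":0},
    {"fingers":1,"translation":[0,0,0],"spin":0}
  ]
}}

```text
t: 7.7
position: [0.4883, -0.1845, 0.0512]
tool_rot: [0.156, 0.988, -0.0, 0.0]
wrist_force: [1.9, 0.1, 2.5]
grip_width: 0.0005
grasp_force: 1.6
```

Call:
{"method": "send_rows", "body": {
  "rows": [
    {"fingers":1,"translation":[0,0,-0.001],"spin":0},
    {"fingers":1,"translation":[0,0,0],"spin":0}
  ]
}}

```text
t: 7.9
position: [0.4883, -0.1845, 0.0505]
tool_rot: [0.156, 0.988, 0.0, 0.0]
wrist_force: [-0.5, 0.6, 7.5]
grip_width: -0.0003
grasp_force: 3.9
```

Call:
{"method": "send_rows", "body": {
  "rows": [
    {"fingers":1,"translation":[0,0,-0.0005],"spin":0},
    {"fingers":1,"translation":[0,0,0],"spin":0}
  ]
}}

```text
t: 8.1
position: [0.4883, -0.1845, 0.0504]
tool_rot: [0.156, 0.988, 0.0, 0.0]
wrist_force: [-1.9, 0.7, 13.1]
grip_width: 0.0001
grasp_force: 6.7
```

The key is fully down: the force climbed to 13 N at a 3 mm stop. I release by going straight up.

Call:
{"method": "send_rows", "body": {
  "rows": [
    {"fingers":1,"translation":[0,0,0.004],"spin":0},
    {"fingers":1,"translation":[0,0,0.02],"spin":0},
    {"fingers":1,"translation":[0,0,0.05],"spin":0},
    {"fingers":1,"translation":[0,0,0.05],"spin":0},
    {"fingers":1,"translation":[0,0,0.05],"spin":0},
    {"fingers":1,"translation":[-0.03,0,0],"spin":0},
    {"fingers":1,"translation":[-0.03,0,0],"spin":0},
    {"fingers":1,"translation":[0,0,0],"spin":0},
    {"fingers":1,"translation":[0,0,0],"spin":0}
  ]
}}

```text
t: 9.0
position: [0.4274, -0.1842, 0.2234]
tool_rot: [0.156, 0.988, 0.0, -0.0]
wrist_force: [0.7, -0.3, 0.2]
grip_width: 0.0004
grasp_force: 0.0
```

```bash
python3 - <<'E'
from h import *
s0=np.load('scene0.npz')['im']
s,ds,cs=grab('scene')
up=lambda a:cv2.convertScaleAbs(cv2.resize(a,(400,300),interpolation=cv2.INTER_CUBIC),alpha=1.7)
cv2.imwrite('pics/s4.png',np.vstack([np.hstack([up(q[120:195,290:390]),up(q[215:290,200:300])]) for q in(s0,s)]))
E
```

```text
(no output)
```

View pics/s4.png

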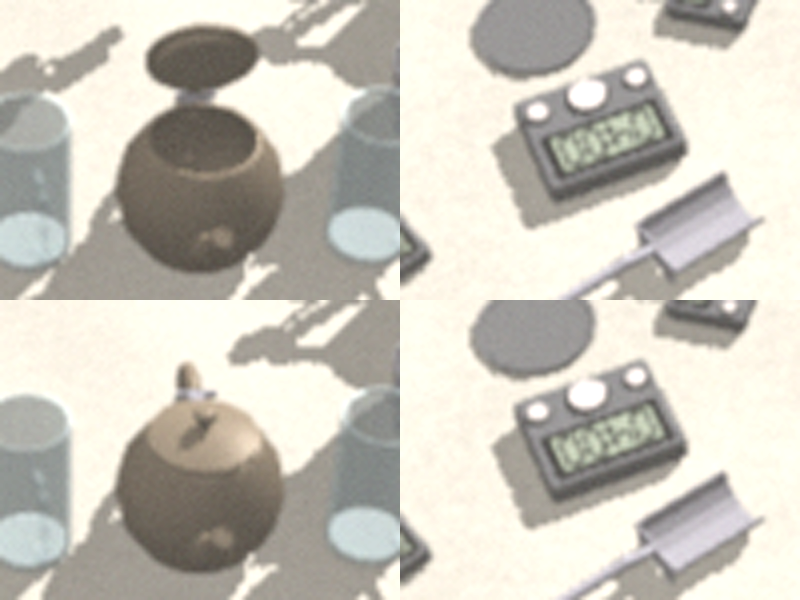

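Before (top) and after (bottom): the lid is shut, and the pot, timer and neighbours are at the same pixels. All keys are up.

```bash
python3 -c "
from rig import robot
print(robot.hand_in())"
```

```text
the job is handed in; nothing more can be done
None
```

The teapot lid is pushed fully shut, the timer's large middle key was pressed all the way down and released, nothing in the pictures had moved, and the job is handed in (no verdict was shown).

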